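# Switch on the glass-inspection light panel

### The arm

A 7-joint arm with a two-finger parallel gripper is mounted at the origin on the work surface. World frame = base frame: x ahead of the robot, y to its left, z up, the work surface at z = 0. Lengths are in m, angles in rad, forces in N, time in s.
With the tool pointing down it reaches from about 0.375 to 0.925 m from the base axis. Payload 3.1 kg.
Tool frame: the origin (TCP) lies between the finger pads; the fingertips stand 19 mm ahead of it and the grasp point (between the pads) is the TCP; z points along the fingers, y is the direction in which the jaws open and shut (so a half turn about z gives the same grasp; the last joint's range is limited). The gripper opens to 85 mm and grips with 20 to 120 N. Pads are 22 mm wide; open, the fingers measure 114 mm over their backs; the gripper's body (76 mm by 85 mm) begins 54 mm behind the grasp point. The pads swing forward as they close: fully open they stand 13 mm farther back than shut.
Start: joints at [1.109, 0.383, 0.044, 1.598, -0.018, 1.161, -0.05], TCP at [0.231, -0.607, 0.25] pointing down, gripper open.
Joint ranges: [-2.61, 2.61], [-0.41, 2.15], [-1.48, 1.57], [0, 2.5], [-1.57, 4.71], [0.05, 1.97], [-2.85, 2.85]. Speed limits (rad/s): [2.79, 2.79, 3.14, 3.14, 3.14, 3.14, 3.14].

### API

Orientations are given as a unit quaternion [x, y, z, w].
In Python, from bench import move_ptp, movel, move_j, move_gripper, pause, inverse_kinematics, read_camera, camera_params, MotionError, sign_off, look_for, tip_of, read_time_s, read_qpos, read_joint_vel, read_effort, read_eef_pos, read_tcp_rot, read_ft_force, read_ft_torque, read_finger_gap gives the robot as it stands. Calls block until the motion is done:
- move_ptp(position, orientation): joint-space move of the TCP to a pose.
- movel(position, orientation=None, speed=0.15): straight line of the TCP; orientation=None keeps the orientation; speed is the mean speed in m/s.
- move_j(angles): joint-space move.
- move_gripper(opening, effort=None): finger opening in m; effort is the grip in N (None keeps the last); returns when the fingers have stopped.
- pause(seconds).
- inverse_kinematics(position, orientation): joint angles nearest the present ones, or None.
- read_camera(name): name is "scene" or "top" or "wrist"; returns the picture (480x640x3 uint8, red, green, blue); there is no depth.
- camera_params(name): a dict with "K" (3x3 intrinsics, pixels), "camera_from_world" (4x4, takes a point from world to camera coordinates). Camera axes: x right, y down, z forward; pixel columns grow to the right and rows downward; lengths in m; the calibration is good to about 2 mm. The wrist camera is an equidistant fisheye: a pixel r from the principal point sees the ray r / f radians off the axis. A picture is of the moment at which its call begins: read the wrist's pose just before it. camera_params takes no time and is no camera call; for the wrist camera it gives the pose at the moment of the call.
A pose or a line that the arm cannot do raises MotionError and nothing moves.
- sign_off(): hands the job in, once; it reports no verdict.
Trained networks look in the newest picture that a camera, given by its name, has taken for a name from the list of things; names that differ only in an ending like _2 or _b are one class to them, and where a whole thing is asked for, a point or a joint stands for the part that bears it (a point fixed in the world has none). Each returns a list of dicts, best first, with "confidence" (0 to 1); they miss things now and then, are a little off and sometimes report something else, mostly with a low value. They report only what shows in the picture. A call takes as long as a camera call.
- look_for(camera, name): "at" ([column, row] in pixels, amid what is visible of it).
- tip_of(camera, name): "at" ([column, row] in pixels: a listed point, or the origin of a listed thing).
Readings, each from a call of its own:
- read_time_s(): time.
- read_qpos(): joint angles.
- read_joint_vel(): joint speeds.
- read_effort(): joint torques, N m.
- read_eef_pos(): TCP position.
- read_tcp_rot(): TCP orientation.
- read_ft_force(): force on the tool from outside, world axes, zero at the start.
- read_ft_torque(): the same for the moment, N m.
- read_finger_gap(): finger opening in m.
Only numpy, scipy, OpenCV 4.12 (cv2) and the standard library are available. Lean on these libraries where they do the work, as an engineer would, in place of code of your own. Each camera call takes 0.05 s, during which the arm holds its last target.

### The job

Switch on the flat light panel that we check the glass jars on: flip the toggle bat on the switch block at its near edge past upright, so that it snaps over and stays leaning in towards the panel. The round-platter scale and the label printer have the same switch: leave the scale off and the printer on.

Things in the scene. Friction and masses are not known exactly. Their poses are not given: they have to be found in the camera images.
- panel_switch (a joint): Bat to flip: steel rod, 10 mm diameter, 13 mm ball end, 40 mm from pivot to ball centre. Joint in rad: 0 = off, leaning 26 deg away from the panel (ball centre 17 mm from the pivot, its top 88 mm above the table); 0.45 upright; 0.90 = on, leaning in towards the panel. A spring holds it at either end (about 3 N at the ball moves it) and throws it over once it is past upright.
- panel_pivot (a point): Bat's pivot: middle of the top of the grey switch block (70 mm deep, 60 wide, 45 high) at the near edge of the light panel (flat slab 220 x 230 mm, 25 high, white top, a jar on it; its middle is 145 mm along x). Axes: x level, from block to panel, the way the bat is flipped; y the hinge axis; z up. Nothing stands on the -x side of the block. Machines are fixed but change places between runs.
- scale_switch (a joint): The same bat and block at the near edge of the parcel scale (squat grey base 34 mm high, round steel platter of 200 mm diameter at 48 mm, a carton on it). 0 = off, leaning away from the scale, 0.90 = on. It starts off and must stay off.
- printer_switch (a joint): The same bat and block at the near edge of the label printer (black box 145 mm high on a grey plinth, with a paper roll under its clear top). 0 = off, 0.90 = on, leaning towards the printer. It starts on and must stay on.

How it is judged:
By the outcome, as a careful person would: the job done as asked, in the order asked, and still so for the second after the job is handed in, with the robot touching nothing.
It also fails if it takes over 29 s, if anything falls off the work surface, if the arm or the gripper's body presses on something with over 40 N, if the wrist force passes 120 N, or if a joint passes its speed limit or range.

## Working session

There is one attempt and no reset: what is moved stays moved. The work goes in short steps, each a Python script; the robot and the scene stay as the last script left them, time stands still between calls to the robot, and variables do not carry over. Pictures are saved under pics/ and viewed, and the job is handed in when it is done.

```bash
mkdir -p pics; ls; python3 - <<'E'
from bench import *
import cv2, numpy as np
for c in ["scene","top"]:
    im=read_camera(c); cv2.imwrite(f"pics/{c}0.png",im[:,:,::-1])
    p=camera_params(c); print(c,np.round(p["K"],1).tolist(),np.round(p["camera_from_world"],4).tolist())
    for n in ["panel_pivot"]:
        print(n,"tip",tip_of(c,n))
    for n in ["panel_switch","scale_switch","printer_switch"]:
        print(n,"look",look_for(c,n))
print(read_time_s(),read_tcp_rot(),read_eef_pos())
E
```

```text
pics
scene [[600.7, 0.0, 304.2], [0.0, 600.7, 235.2], [0.0, 0.0, 1.0]] [[-0.453, 0.8912, -0.0236, 0.2717], [0.4731, 0.2179, -0.8536, -0.1557], [-0.7556, -0.3979, -0.5203, 1.7069], [0.0, 0.0, 0.0, 1.0]]
panel_pivot tip [{'at': [192.2, 236.3], 'confidence': 0.67}]
panel_switch look [{'at': [193.6, 221.7], 'confidence': 0.52}]
scale_switch look [{'at': [456.8, 280.8], 'confidence': 0.52}]
printer_switch look []
top [[503.0, 0.0, 320.7], [0.0, 503.0, 239.9], [0.0, 0.0, 1.0]] [[-0.0046, -1.0, 0.0044, -0.0366], [-0.9804, 0.0037, -0.197, 0.5483], [0.1969, -0.0052, -0.9804, 1.1082], [0.0, 0.0, 0.0, 1.0]]
panel_pivot tip [{'at': [438.0, 234.9], 'confidence': 0.61}]
panel_switch look [{'at': [440.9, 237.0], 'confidence': 0.54}]
scale_switch look [{'at': [174.5, 255.5], 'confidence': 0.62}]
printer_switch look [{'at': [442.5, 236.7], 'confidence': 0.56}, {'at': [310.3, 244.3], 'confidence': 0.38}]
0.5 [ 9.83496724e-01  1.80925920e-01 -1.62154835e-06 -6.68024221e-05] [ 0.2312877  -0.60741926  0.25021163]
```

View pics/scene0.png

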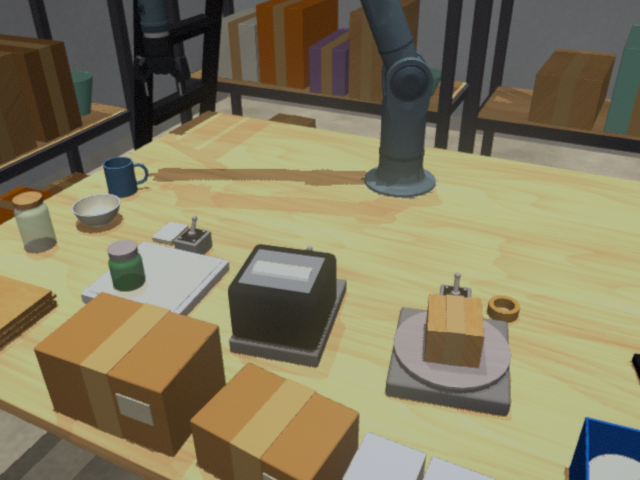

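View pics/top0.png

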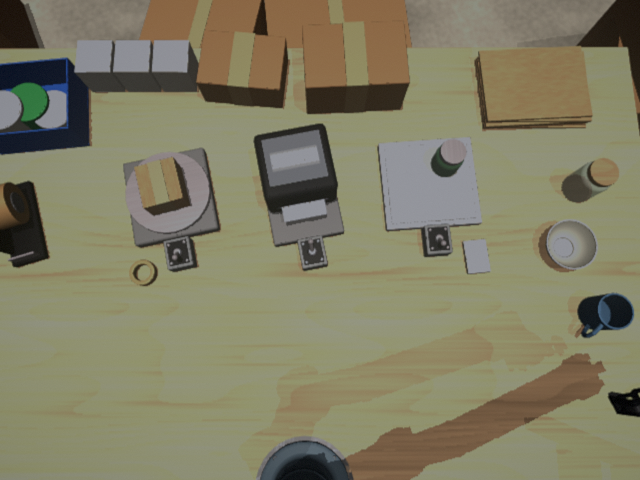

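The panel is the white slab with its green jar, at (430,185) in the top view. Its switch is at about (437,238), with the printer to the left and the scale further left.

```bash
cat > h.py <<'E'
import numpy as np, cv2
from bench import *
def ray(c,px):
    p=camera_params(c);K=np.array(p["K"]);T=np.array(p["camera_from_world"])
    d=T[:3,:3].T@np.linalg.solve(K,[px[0],px[1],1.]); o=-T[:3,:3].T@T[:3,3]; return o,d
def onz(c,px,z):
    o,d=ray(c,px); return o+d*(z-o[2])/d[2]
def proj(c,P):
    p=camera_params(c);K=np.array(p["K"]);T=np.array(p["camera_from_world"])
    q=K@(T[:3,:3]@np.asarray(P)+T[:3,3]); return q[:2]/q[2]
E
python3 - <<'E'
from h import *
print("pivot top",onz("top",[438,234.9],.045),"scene",onz("scene",[192.2,236.3],.045))
for px in [(379,142),(470,139),(481,222),(387,229)]: print(px,onz("top",px,.025))
im=cv2.imread("pics/top0.png")[200:280,380:500]; a=cv2.resize(im,None,fx=5,fy=5,interpolation=cv2.INTER_CUBIC)
cv2.imwrite("pics/z1.png",a)
im=cv2.imread("pics/scene0.png")[200:320,70:240]; a=cv2.resize(im,None,fx=4.5,fy=4.5,interpolation=cv2.INTER_CUBIC)
cv2.imwrite("pics/z2.png",a)
E
```

```text
pivot top [ 0.56099245 -0.31325486  0.045     ] scene [ 0.55816838 -0.3097718   0.045     ]
(379, 142) [ 0.80016533 -0.18414171  0.025     ]
(470, 139) [ 0.80741486 -0.40968229  0.025     ]
(481, 222) [ 0.59635338 -0.42270487  0.025     ]
(387, 229) [ 0.58001677 -0.19717593  0.025     ]
```

View pics/z1.png

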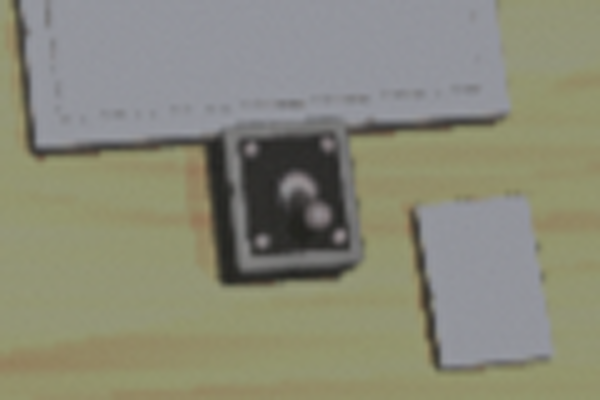

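View pics/z2.png

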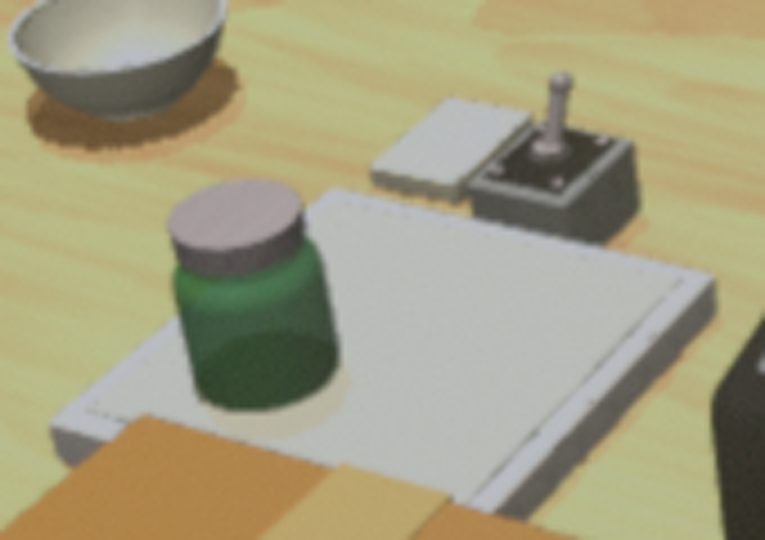

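```bash
python3 - <<'E'
from h import *
print("block top mid",onz("top",(438.2,239.6),.045))
print("ball top",onz("top",(443.6,243),.081)); 
b=(70+560/4.5,200+80/4.5); print("ball scene",onz("scene",b,.081))
y=np.deg2rad(3.6);ex=np.array([np.cos(y),np.sin(y),0])
q=[np.cos(y/2),np.sin(y/2),0,0]
P=np.array([.552,-.312,0])
print([proj("top",P+ex*d+[0,0,z]) for d,z in((0,.045),(-.017,.081))],[proj("scene",P+ex*d+[0,0,z]) for d,z in((0,.045),(-.017,.081))],b)
move_gripper(0.0)
s=P-ex*.085
move_ptp(s+[0,0,.2],q)
print(read_time_s(),read_eef_pos(),read_qpos().round(2),read_finger_gap())
im=read_camera("wrist");cv2.imwrite("pics/w1.png",im[:,:,::-1])
E
```

```text
block top mid [ 0.54978207 -0.31315488  0.045     ]
ball top [ 0.53468619 -0.31618257  0.081     ]
ball scene [ 0.53514959 -0.31485065  0.081     ]
[array([437.65787006, 238.67055193]), array([442.21403784, 242.85407419])] [array([192.99621013, 234.82541287]), array([195.1071368 , 217.91460799])] (194.44444444444446, 217.77777777777777)
2.675 [ 0.4664388  -0.31913443  0.20024581] [ 0.6   0.28 -0.09  1.85  0.03  1.01 -1.01] -0.00030003348461176045
```

View pics/w1.png

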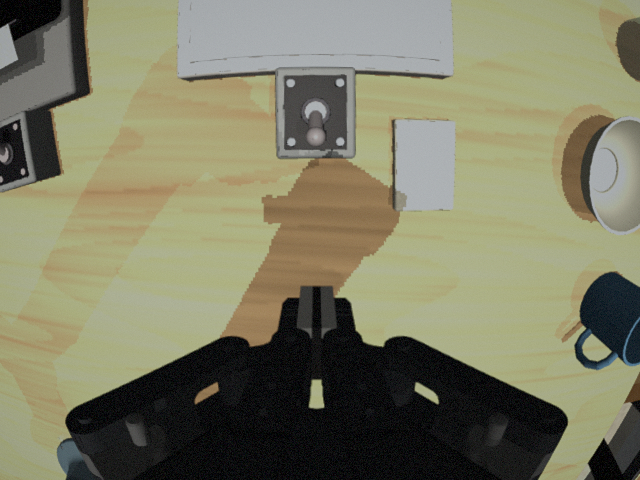

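The ball (316,135) lines up with the closed fingertips (316,300), and the bat leans away from the panel. The space on the -x side of the block is clear, so I'll lower the gripper and push.

```bash
python3 - <<'E'
from h import *
y=np.deg2rad(3.6);ex=np.array([np.cos(y),np.sin(y),0])
P=np.array([.5515,-.3135,0])
movel(P-ex*.085+[0,0,.086],speed=.1)
movel(P-ex*.035+[0,0,.086],speed=.06); print(read_ft_force())
for d in (-.025,-.018,-.012,-.006,-.001):
    movel(P+ex*d+[0,0,.086],speed=.03); print(d,read_ft_force().round(1),read_time_s())
im=read_camera("wrist");cv2.imwrite("pics/w2.png",im[:,:,::-1])
im=read_camera("scene");cv2.imwrite("pics/s2.png",cv2.resize(im[180:300,110:270,::-1],None,fx=4.5,fy=4.5))
E
```

```text
[ 0.00199051 -0.1231974   0.41773376]
-0.025 [-1.8 -0.7  0.9] 5.4833
-0.018 [ 0.3  0.  -0.4] 5.8667
-0.012 [ 0.5 -0.3 -0.1] 6.2167
-0.006 [-0.3  0.1  0.2] 6.5667
-0.001 [-5.7  1.2  3.2] 6.8833
```

View pics/s2.png

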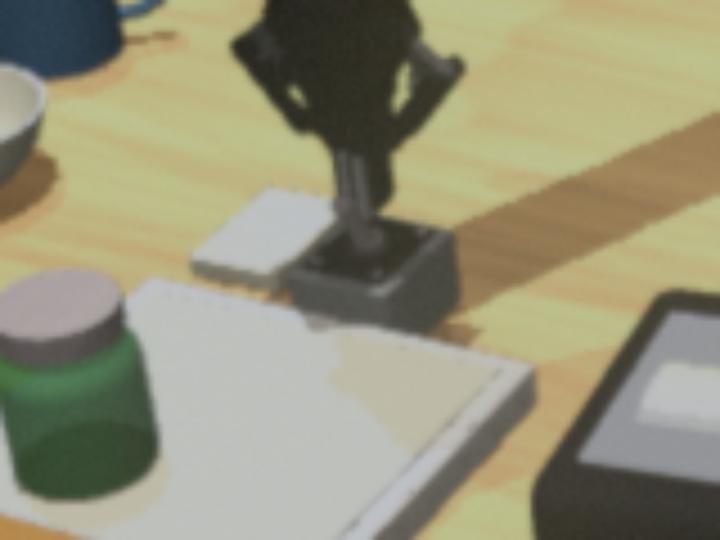

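View pics/w2.png

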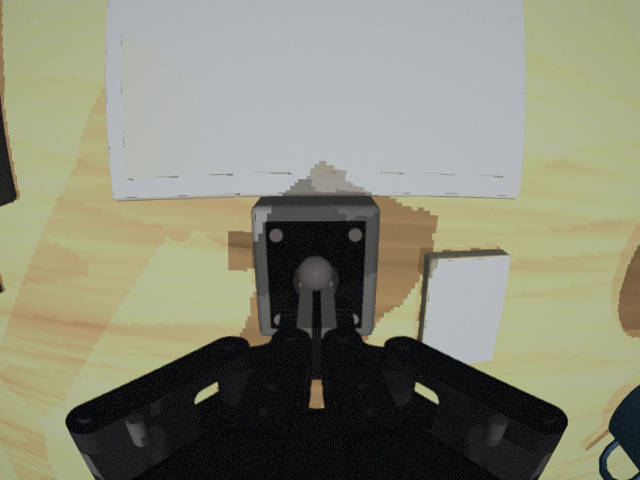

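The ball at (316,272) sits just ahead of the fingertips and the bat looks roughly upright, with no snap yet. I'll carry on in small steps.

```bash
python3 - <<'E'
from h import *
y=np.deg2rad(3.6);ex=np.array([np.cos(y),np.sin(y),0])
P=np.array([.5515,-.3135,0])
for d in (.003,.006,.009,.012):
    movel(P+ex*d+[0,0,.086],speed=.03); pause(.1); print(d,read_ft_force().round(1),read_eef_pos().round(4),read_time_s())
im=read_camera("wrist");cv2.imwrite("pics/w3.png",im[:,:,::-1])
im=read_camera("scene");cv2.imwrite("pics/s3.png",cv2.resize(im[180:300,110:270,::-1],None,fx=4.5,fy=4.5))
E
```

```text
0.003 [-11.1   0.9   7.5] [ 0.5483 -0.314   0.0852] 7.3667
0.006 [-15.1   0.9  10.8] [ 0.5486 -0.314   0.085 ] 7.7167
0.009 [-19.5   2.2  15.4] [ 0.5489 -0.314   0.0849] 8.0667
0.012 [-23.3   2.8  19.6] [ 0.5493 -0.3141  0.0849] 8.4167
```

View pics/s3.png

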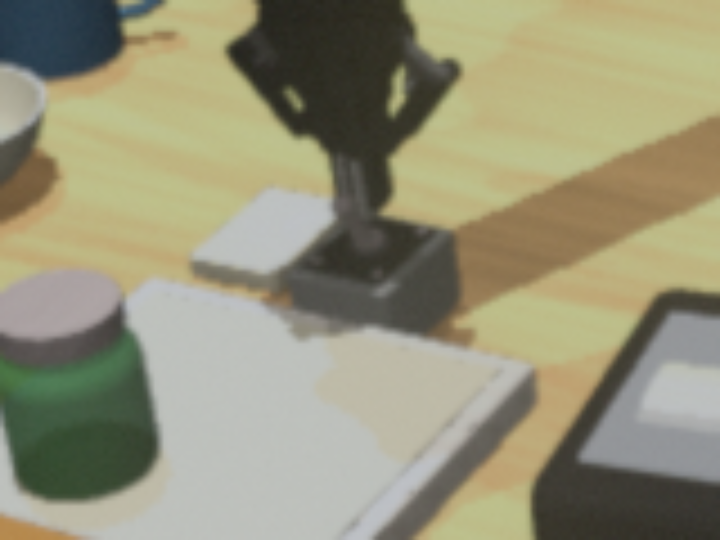

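View pics/w3.png

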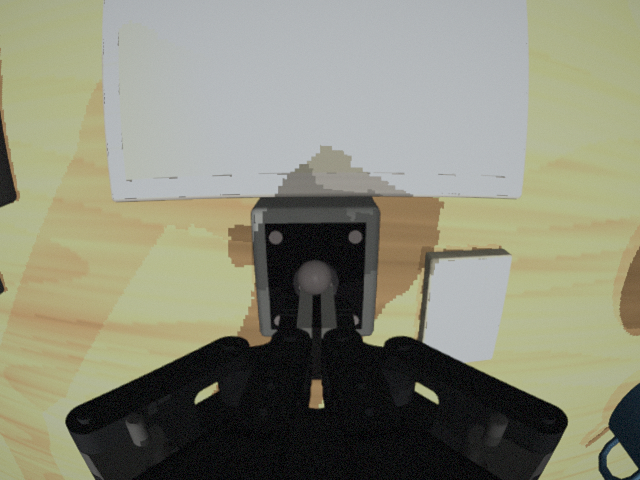

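The force rises with no movement. Its direction (-x, +z) and the contact position fit the rod already leaning over against its end stop. The small blip and drop at -0.025 was the snap. I'll back off and check.

```bash
python3 - <<'E'
from h import *
y=np.deg2rad(3.6);ex=np.array([np.cos(y),np.sin(y),0])
P=np.array([.5515,-.3135,0])
movel(P-ex*.085+[0,0,.086],speed=.1)
movel(P-ex*.085+[0,0,.2],speed=.15)
print(read_ft_force().round(1),read_time_s())
im=read_camera("wrist");cv2.imwrite("pics/w4.png",im[:,:,::-1])
im=read_camera("scene");cv2.imwrite("pics/s4.png",cv2.resize(im[180:360,110:530,::-1],None,fx=1.9,fy=1.9))
im=read_camera("top");cv2.imwrite("pics/t4.png",cv2.resize(im[200:280,150:500,::-1],None,fx=2.2,fy=2.2,interpolation=cv2.INTER_CUBIC))
print(proj("scene",P+ex*.017+[0,0,.081]),proj("scene",P-ex*.017+[0,0,.081]))
E
```

```text
[-0.8  0.6 -0.3] 10.5417
[186.61775401 224.63925296] [194.70271019 217.68264735]
```

View pics/s4.png

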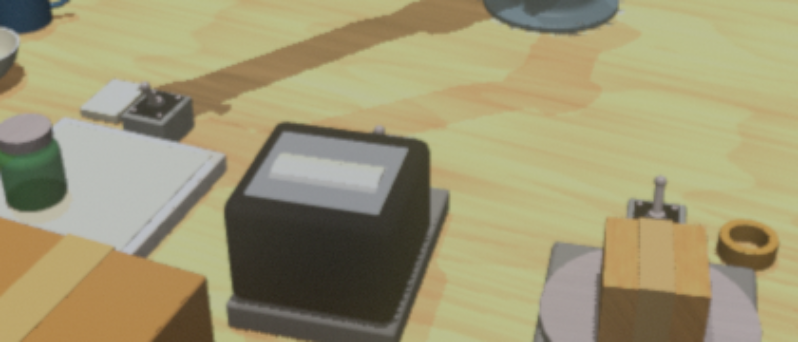

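View pics/w4.png

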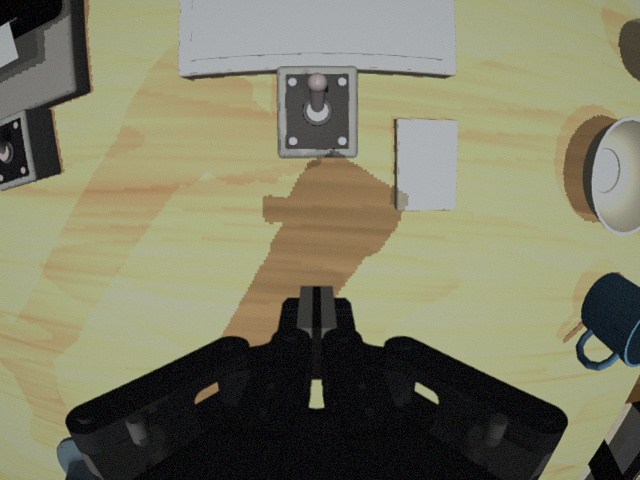

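View pics/t4.png

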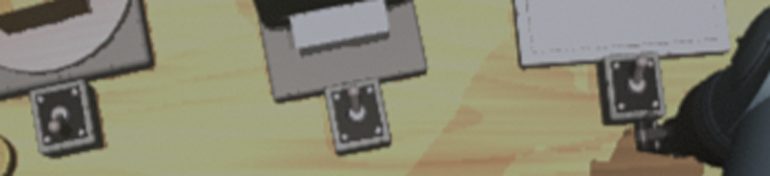

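The panel bat now leans in towards the panel: its ball is at (317,82) in the wrist view, beyond the pivot at (317,110). In the top crop the printer bat still leans towards the printer and the scale bat away from the scale. The arm is clear of everything, so I'm handing it in.

```bash
python3 -c "
from bench import *
print(sign_off())"
```

```text
the job is handed in; nothing more can be done
None
```

The light panel is switched on, and I handed the job in at about 10.7 s. I pushed the bat over with the closed fingertips, then backed off and lifted clear.

- **Panel:** the last wrist and top pictures show its bat leaning in towards the panel.
- **Scale and printer:** in the last top view the scale bat is still off and the printer bat still on; neither was touched.
- **Extra pressing:** I missed the snap, so I kept pushing the bat against its end stop. The last wrist reading there was about 30 N, under the 120 N limit. Only the fingertips touched it, and the bat stayed over after I backed away.
- **Measurement disagreement:** the trained network's pivot point was about 1 cm further along x than the block's outline and the ball's position in the pictures. I used the outline and ball, and the fingertips met the bat where expected.

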